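# Find the scrap flap that still tips and push it open

### The job

The green scrap chest on the key cutter's bench has four identical tip-up flaps: three sit on compartments packed full and will not tip, one still has room under it. Press the flaps on their yellow spots with shut fingertips, gently and without forcing those that stay firm, to find the one that rocks; push that one down as far as it will go and leave it standing open, with the hand clear. Grasp nothing, and leave the padlock, the lamp socket, the oil bottle and the screwdriver where they are.

Things in the scene. Friction and masses are not known exactly. Their poses are not given: they have to be found in the camera images.
- chest: Green steel chest, fixed to the bench, 210 mm (its x) by 380 mm (its y), 100 mm high. Origin: at bench height, under the middle of the row of pivots. Four flaps along y, centres at y = -135, -45, 45, 135 mm, pivots at x = 0; the opening spans x = -69 to 73 mm, a flat ledge x = 73 to 135 mm. Which flap is free cannot be seen.
- press_0 (a point): Centre of the 28 mm yellow press spot on top of flap 0 (0 at the chest's -y end, 3 at +y): an aluminium plate 132 (x) by 82 mm (y), 5 mm thick, flush with the rim when shut, spot then 100 mm above the bench. Moves with the flap. Pivot along y, 35 mm from here to +x and 2.5 mm lower, at the plate's middle; only this near half can go down. x: along the plate away from the robot, z: out of its top.
- press_1 (a point): Centre of the 28 mm yellow press spot on top of flap 1 (0 at the chest's -y end, 3 at +y): an aluminium plate 132 (x) by 82 mm (y), 5 mm thick, flush with the rim when shut, spot then 100 mm above the bench. Moves with the flap. Pivot along y, 35 mm from here to +x and 2.5 mm lower, at the plate's middle; only this near half can go down. x: along the plate away from the robot, z: out of its top.
- press_2 (a point): Centre of the 28 mm yellow press spot on top of flap 2 (0 at the chest's -y end, 3 at +y): an aluminium plate 132 (x) by 82 mm (y), 5 mm thick, flush with the rim when shut, spot then 100 mm above the bench. Moves with the flap. Pivot along y, 35 mm from here to +x and 2.5 mm lower, at the plate's middle; only this near half can go down. x: along the plate away from the robot, z: out of its top.
- press_3 (a point): Centre of the 28 mm yellow press spot on top of flap 3 (0 at the chest's -y end, 3 at +y): an aluminium plate 132 (x) by 82 mm (y), 5 mm thick, flush with the rim when shut, spot then 100 mm above the bench. Moves with the flap. Pivot along y, 35 mm from here to +x and 2.5 mm lower, at the plate's middle; only this near half can go down. x: along the plate away from the robot, z: out of its top.
- flap_0 (a joint): Tilt of flap 0, rad: 0 shut and level, 0.9 at its stop (near half down, far half up). The free flap turns under about 2 N on its spot and stays where left (stiff, balanced). A blocked one gives 1 mm (0.03), then is stiff, 12 N per mm at the spot: under 0.1 at 25 N. Pressed straight down on the free one's spot, a fingertip gets 25 to 45 mm below the rim before the stop; the chest has room for it.
- flap_1 (a joint): Tilt of flap 1, rad: 0 shut and level, 0.9 at its stop (near half down, far half up). The free flap turns under about 2 N on its spot and stays where left (stiff, balanced). A blocked one gives 1 mm (0.03), then is stiff, 12 N per mm at the spot: under 0.1 at 25 N. Pressed straight down on the free one's spot, a fingertip gets 25 to 45 mm below the rim before the stop; the chest has room for it.
- flap_2 (a joint): Tilt of flap 2, rad: 0 shut and level, 0.9 at its stop (near half down, far half up). The free flap turns under about 2 N on its spot and stays where left (stiff, balanced). A blocked one gives 1 mm (0.03), then is stiff, 12 N per mm at the spot: under 0.1 at 25 N. Pressed straight down on the free one's spot, a fingertip gets 25 to 45 mm below the rim before the stop; the chest has room for it.
- flap_3 (a joint): Tilt of flap 3, rad: 0 shut and level, 0.9 at its stop (near half down, far half up). The free flap turns under about 2 N on its spot and stays where left (stiff, balanced). A blocked one gives 1 mm (0.03), then is stiff, 12 N per mm at the spot: under 0.1 at 25 N. Pressed straight down on the free one's spot, a fingertip gets 25 to 45 mm below the rim before the stop; the chest has room for it.
- padlock: Loose brass padlock standing on the chest's far ledge, 22 by 44 mm, 64 mm tall with its steel shackle; origin at the centre of its underside, z up. To be left alone.
- socket: Loose white ceramic lamp socket standing on the chest's far ledge, 42 mm diameter, 50 mm tall; origin at the centre of its underside, z up. To be left alone.
- oil: Loose yellow oil bottle with a red cap standing on the bench beside the chest, 48 mm diameter, 110 mm tall; origin at the centre of its underside, z up. To be left alone.
- driver: Loose screwdriver with a red handle lying on the bench beside the chest, 170 mm long along its x; origin at mid-length on its underside. To be left alone.

How it is judged:
By the outcome, as a careful person would: the job done as asked, in the order asked, and still so for the second after the job is handed in, with the robot touching nothing.
It also fails if it takes over 56 s, if anything falls off the work surface, if the arm or the gripper's body presses on something with over 40 N, if the wrist force passes 120 N, or if a joint passes its speed limit or range.

### The arm

A 6-joint arm with a two-finger parallel gripper is mounted at the origin on the work surface. World frame = base frame: x ahead of the robot, y to its left, z up, the work surface at z = 0. Lengths are in m, angles in rad, forces in N, time in s.
With the tool pointing down it reaches from about 0.3 to 0.775 m from the base axis. Payload 14.6 kg.
Tool frame: the origin (TCP) lies midway between the tips of the shut fingers; the grasp point (between the pads) lies 19 mm behind it; z points along the fingers, y is the line along which they close (so a half turn about z gives the same grasp; the last joint's range is limited). The gripper opens to 85 mm and grips with 20 to 120 N. Pads are 22 mm wide; open, the fingers measure 114 mm over their backs; the gripper's body (76 mm by 85 mm) begins 54 mm behind the grasp point. The pads swing forward as they close: fully open they stand 13 mm farther back than shut.
Start: joints at [1.065, 0.3, 1.521, -0, 1.321, -0.067], TCP at [0.234, 0.498, 0.231] pointing down, gripper open.
Joint ranges: [-3.03, 3.03], [-0.79, 2.21], [0.23, 2.52], [-1.04, 4.18], [0, 3.07], [-2.55, 2.55]. Speed limits (rad/s): [2.22, 2.22, 2.57, 3.14, 3.14, 3.14].

### API

Orientations are given as a unit quaternion [w, x, y, z].
In Python, from rig import get_state, optics, bot gives the robot as it stands.
- The arm moves only by the tool step_arm, never from a script. Its argument "commands" is a list of rows, each an object with "angular": the turn, a rotation vector about the tool's x, y, z in rad, a list of three; "slide": the shift along the tool's x, y, z in m, a list of three; "jaw": the closure in counts, from 0 (fully open) to 255 (shut). In form: [{"angular": [ax, ay, az], "slide": [dx, dy, dz], "jaw": jaw}, ...]. A call has 1 to 20 rows; each row shifts and turns the commanded pose from where the row before left it, along the tool's axes as they then stand; what a row does not reach is not made up. A row lasts 1/8 s, in which the tool goes at most 62.5 mm and 10.7 degrees, less where a joint would pass 70% of its speed; a pose out of reach is approached as far as the arm can. A call is refused whole if a number of a shift passes 0.0625 or a number of a turn 0.188, either way. A call with a gripper value outside its range is refused whole. The fingers move at their own pace and stop on an object; the grip force is fixed at half the most. Time passes only in rows, so rows that do not move let the fingers close. It gives the time, the measured TCP pose, the force, the opening and the grip force at its end, in the units of the state.
- get_state(): the state, without advancing time (a new reading comes with each control period).
- optics.get_image(name): name is "side" or "top" or "wrist"; returns the picture (400x640x3 uint8, red, green, blue); there is no depth.
- optics.camera_model(name): a dict with "camera_matrix" (3x3 intrinsics, pixels), "distortion" ([k1, k2, p1, p2, k3] as OpenCV has them; the pictures are not rectified), "view" (4x4, takes a point from world to camera coordinates). Camera axes: x right, y down, z forward; pixel columns grow to the right and rows downward; lengths in m; the calibration is good to about 2 mm. A picture is of the moment at which its call begins: read the wrist's pose just before it. camera_model takes no time and is no camera call; for the wrist camera it gives the pose at the moment of the call.
- bot.finish_job(): hands the job in; it is judged then, once.
The state is a dict: "clock": time; "joint_pos": joint angles; "qvel": joint speeds; "tau": joint torques, N m; "eef_pos": TCP position; "ee_rot": TCP orientation; "ft_force": force on the tool from outside, world axes, zero at the start; "ft_torque": the same for the moment, N m; "gripper_width": finger opening in m; "finger_force": force on a finger pad.
Only numpy, scipy, OpenCV 4.12 (cv2) and the standard library are available. Lean on these libraries where they do the work, as an engineer would, in place of code of your own. Each camera call takes 0.05 s, during which the arm holds its last target. There are 200 camera calls.

## Working session

There is one attempt and no reset: what is moved stays moved. The work goes in short steps, Python scripts to look and compute and a tool call to move; the robot and the scene stay as the last step left them, time stands still between calls to the robot, and variables do not carry over. Pictures are saved under pics/ and viewed, at most 10 in all, crops included, and the job is handed in when it is done.

Besides the shell and the picture viewer there is one more tool, called after ">>>" by a JSON object that holds its "api" and its "payload", one argument or row to a line. step_arm: Moves the arm, as the interface text tells. Its arguments: {"type":"object","properties":{"commands":{"type":"array"}},"required":["commands"]}

```bash
mkdir -p pics; ls; python3 - <<'E'
from rig import get_state, optics, bot
import cv2
s=get_state(); print(s)
for n in ("top","side"):
    cv2.imwrite(f"pics/{n}0.png",optics.get_image(n)[:,:,::-1])
    m=optics.camera_model(n); print(m)
E
```

```text
pics
{'clock': 0.0, 'joint_pos': array([ 1.06539224e+00,  3.00505299e-01,  1.52157850e+00, -1.67169775e-05,
        1.32065760e+00, -6.66204786e-02]), 'qvel': array([ 0.00133277, -0.00180246,  0.00058302, -0.00143767,  0.00250142,
        0.00060662]), 'tau': array([-5.77624614e-04, -5.43485320e+01, -3.61796415e+01, -8.28946008e-05,
        3.91432346e-03,  2.85527165e-05]), 'eef_pos': array([0.23357004, 0.49769574, 0.23070363]), 'ee_rot': array([-1.54279458e-04,  2.17633985e-01,  9.76030286e-01, -5.53326302e-04]), 'ft_force': array([ 0.59369364, -0.56505835,  0.28561936]), 'ft_torque': array([0.00832993, 0.036989  , 0.01797179]), 'finger_force': 0.0, 'gripper_width': 0.08541545164028047}
{'camera_matrix': array([[369.77249856,   0.        , 321.43215226],
       [  0.        , 369.77249856, 195.60464968],
       [  0.        ,   0.        ,   1.        ]]), 'distortion': array([-0.02084349,  0.        ,  0.        ,  0.        ,  0.        ]), 'view': array([[ 0.02188929, -0.99975856,  0.00192059,  0.03275208],
       [-0.9902746 , -0.02194557, -0.13738489,  0.61143062],
       [ 0.13739386,  0.00110535, -0.99051588,  0.77942522],
       [ 0.        ,  0.        ,  0.        ,  1.        ]])}
{'camera_matrix': array([[484.88963458,   0.        , 329.90918129],
       [  0.        , 484.88963458, 201.71735848],
       [  0.        ,   0.        ,   1.        ]]), 'distortion': array([0.0389285, 0.       , 0.       , 0.       , 0.       ]), 'view': array([[ 0.77067245, -0.63695509, -0.01876682, -0.44226995],
       [-0.34964591, -0.39805959, -0.84811338,  0.30045234],
       [ 0.53273982,  0.66017935, -0.5294823 ,  0.77271311],
       [ 0.        ,  0.        ,  0.        ,  1.        ]])}
```

View pics/top0.png

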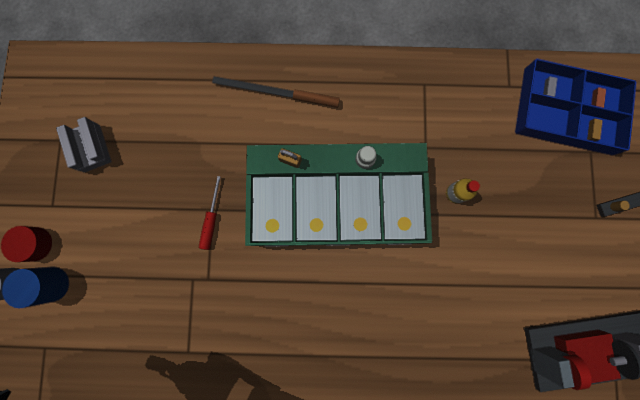

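View pics/side0.png

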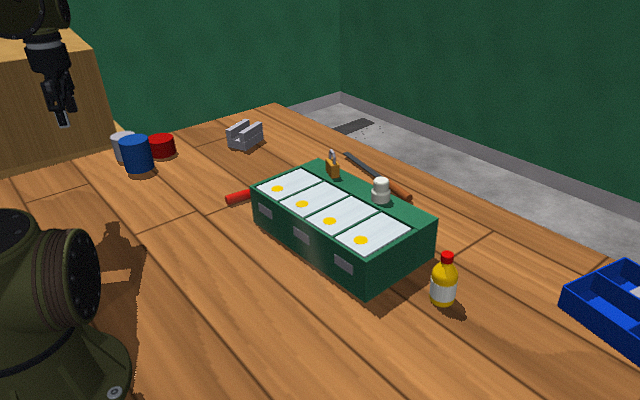

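The top view shows the chest with spots at about (272,226), (316,225), (360,224) and (404,223). Leftmost is +y, which is flap 3. The padlock is at (289,157), the socket at (367,156), the bottle at (465,190) and the screwdriver at (210,215). I'll triangulate the spots next.

```bash
cat > h.py <<'E'
import cv2, numpy as np
from rig import optics
def spots(n, img):
    hsv=cv2.cvtColor(img,cv2.COLOR_RGB2HSV)
    m=cv2.inRange(hsv,(20,150,120),(32,255,255))
    k,_,st,c=cv2.connectedComponentsWithStats(m)
    return [(c[i],st[i,4]) for i in range(1,k) if st[i,4]>40]
def ray(n,p):
    m=optics.camera_model(n); u=cv2.undistortPoints(np.array([[p]],float),m["camera_matrix"],m["distortion"])[0,0]
    R=m["view"][:3,:3]; t=m["view"][:3,3]
    return -R.T@t, R.T@np.array([u[0],u[1],1])
def plane(n,p,z):
    o,d=ray(n,p); return o+d*(z-o[2])/d[2]
E
python3 - <<'E'
from h import *
for n in("top","side"):
    for c,a in spots(n,cv2.imread(f"pics/{n}0.png")[:,:,::-1].copy()):
        print(n,c.round(1),a,plane(n,c,.1).round(4))
for c in((289,157),(367,156)): print(plane("top",c,.15))
from scipy.spatial.transform import Rotation as R
from rig import get_state
q=get_state()['ee_rot'];print(R.from_quat(q[[1,2,3,0]]).as_matrix().round(4))
E
```

```text
top [461.8 188.7] 117 [ 0.6235 -0.245   0.1   ]
top [403.8 223.4] 126 [ 0.549  -0.1237  0.1   ]
top [271.9 225.3] 129 [0.5391 0.1459 0.1   ]
top [316.  224.6] 127 [0.5425 0.056  0.1   ]
top [359.9 223.9] 129 [ 0.5459 -0.0337  0.1   ]
side [276.8 188.1] 49 [0.5398 0.1455 0.1   ]
side [301.5 203.5] 60 [0.5427 0.0554 0.1   ]
side [329.  220.5] 71 [ 0.5458 -0.0341  0.1   ]
side [360.2 239.6] 91 [ 0.5496 -0.1235  0.1   ]
side [445.1 274.2] 491 [ 0.5922 -0.2935  0.1   ]
side [443.2 303.5] 75 [ 0.5334 -0.3373  0.1   ]
[0.67042287 0.11118713 0.15      ]
[ 0.6758556  -0.04140367  0.15      ]
[[-9.053e-01  4.249e-01 -5.000e-04]
 [ 4.249e-01  9.053e-01 -9.000e-04]
 [ 1.000e-04 -1.000e-03 -1.000e+00]]
```

>>> {"api": "step_arm", "payload": {
  "commands": [
    {"angular": [0,0,-0.159],"slide": [0,0,0],"jaw": 255},
    {"angular": [0,0,-0.159],"slide": [0,0,0],"jaw": 255},
    {"angular": [0,0,-0.159],"slide": [0,0,0],"jaw": 255},
    {"angular": [0,0,0],"slide": [-0.0293,-0.0363,0.004],"jaw": 255},
    {"angular": [0,0,0],"slide": [-0.0293,-0.0363,0.004],"jaw": 255},
    {"angular": [0,0,0],"slide": [-0.0293,-0.0363,0.004],"jaw": 255},
    {"angular": [0,0,0],"slide": [-0.0293,-0.0363,0.004],"jaw": 255},
    {"angular": [0,0,0],"slide": [-0.0293,-0.0363,0.004],"jaw": 255},
    {"angular": [0,0,0],"slide": [-0.0293,-0.0363,0.004],"jaw": 255},
    {"angular": [0,0,0],"slide": [-0.0293,-0.0363,0.004],"jaw": 255},
    {"angular": [0,0,0],"slide": [-0.0293,-0.0363,0.004],"jaw": 255},
    {"angular": [0,0,0],"slide": [-0.0293,-0.0363,0.004],"jaw": 255},
    {"angular": [0,0,0],"slide": [-0.0293,-0.0363,0.004],"jaw": 255},
    {"angular": [0,0,0],"slide": [0,0,0],"jaw": 255},
    {"angular": [0,0,0],"slide": [0,0,0],"jaw": 255}
  ]
}}

```text
clock: 1.98
eef_pos: [0.54, 0.1465, 0.191]
ee_rot: [-0.0, -0.019, 1.0, -0.0]
ft_force: [0.2, 1.0, -0.0]
gripper_width: 0.0
finger_force: 0.0
```

>>> {"api": "step_arm", "payload": {
  "commands": [
    {"angular": [0,0,0],"slide": [0,0,0.03],"jaw": 255},
    {"angular": [0,0,0],"slide": [0,0,0.03],"jaw": 255},
    {"angular": [0,0,0],"slide": [0,0,0.02],"jaw": 255},
    {"angular": [0,0,0],"slide": [0,0,0.005],"jaw": 255},
    {"angular": [0,0,0],"slide": [0,0,0.003],"jaw": 255},
    {"angular": [0,0,0],"slide": [0,0,0.001],"jaw": 255},
    {"angular": [0,0,0],"slide": [0,0,0.001],"jaw": 255},
    {"angular": [0,0,0],"slide": [0,0,0],"jaw": 255}
  ]
}}

```text
clock: 2.98
eef_pos: [0.5404, 0.1463, 0.1015]
ee_rot: [0.0, -0.019, 1.0, 0.0]
ft_force: [-0.4, 0.2, 0.7]
gripper_width: 0.0002
finger_force: 0.0
```

>>> {"api": "step_arm", "payload": {
  "commands": [
    {"angular": [0,0,0],"slide": [0,0,0.001],"jaw": 255},
    {"angular": [0,0,0],"slide": [0,0,0],"jaw": 255}
  ]
}}

```text
clock: 3.22
eef_pos: [0.5403, 0.1463, 0.1002]
ee_rot: [-0.0, -0.019, 1.0, -0.0]
ft_force: [0.5, -0.3, 0.5]
gripper_width: -0.0002
finger_force: 0.0
```

>>> {"api": "step_arm", "payload": {
  "commands": [
    {"angular": [0,0,0],"slide": [0,0,0.001],"jaw": 255},
    {"angular": [0,0,0],"slide": [0,0,0],"jaw": 255}
  ]
}}

```text
clock: 3.48
eef_pos: [0.5403, 0.1463, 0.0993]
ee_rot: [-0.0, -0.019, 1.0, -0.0]
ft_force: [-0.7, 0.0, 2.1]
gripper_width: -0.0002
finger_force: 0.6
```

Contact is at about z = 0.099. I'll press a little further.

>>> {"api": "step_arm", "payload": {
  "commands": [
    {"angular": [0,0,0],"slide": [0,0,0.001],"jaw": 255},
    {"angular": [0,0,0],"slide": [0,0,0],"jaw": 255}
  ]
}}

```text
clock: 3.72
eef_pos: [0.5403, 0.1463, 0.0987]
ee_rot: [0.0, -0.019, 1.0, -0.0]
ft_force: [-2.6, -0.0, 6.1]
gripper_width: 0.0001
finger_force: 3.2
```

>>> {"api": "step_arm", "payload": {
  "commands": [
    {"angular": [0,0,0],"slide": [0,0,0.0005],"jaw": 255},
    {"angular": [0,0,0],"slide": [0,0,0],"jaw": 255}
  ]
}}

```text
clock: 3.98
eef_pos: [0.5403, 0.1464, 0.0985]
ee_rot: [0.0, -0.019, 1.0, 0.0]
ft_force: [-5.1, -1.0, 10.1]
gripper_width: -0.0002
finger_force: 5.1
```

Flap 3 reads 10 N and rising, so it is blocked. On to flap 2.

>>> {"api": "step_arm", "payload": {
  "commands": [
    {"angular": [0,0,0],"slide": [0,0,-0.0135],"jaw": 255},
    {"angular": [0,0,0],"slide": [0,0,-0.005],"jaw": 255},
    {"angular": [0,0,0],"slide": [0,-0.03,0],"jaw": 255},
    {"angular": [0,0,0],"slide": [0,-0.03,0],"jaw": 255},
    {"angular": [0,0,0],"slide": [0.001,-0.03,0],"jaw": 255},
    {"angular": [0,0,0],"slide": [0,0,0.006],"jaw": 255},
    {"angular": [0,0,0],"slide": [0,0,0.006],"jaw": 255},
    {"angular": [0,0,0],"slide": [0,0,0.003],"jaw": 255},
    {"angular": [0,0,0],"slide": [0,0,0.001],"jaw": 255},
    {"angular": [0,0,0],"slide": [0,0,0.001],"jaw": 255},
    {"angular": [0,0,0],"slide": [0,0,0],"jaw": 255}
  ]
}}

```text
clock: 5.35
eef_pos: [0.5428, 0.0565, 0.0994]
ee_rot: [0.0, -0.019, 1.0, -0.0]
ft_force: [-0.5, -0.1, -0.5]
gripper_width: -0.0001
finger_force: 0.2
```

>>> {"api": "step_arm", "payload": {
  "commands": [
    {"angular": [0,0,0],"slide": [0,0,0.001],"jaw": 255},
    {"angular": [0,0,0],"slide": [0,0,0],"jaw": 255}
  ]
}}

```text
clock: 5.6
eef_pos: [0.5428, 0.0564, 0.0983]
ee_rot: [0.0, -0.019, 1.0, 0.0]
ft_force: [-0.6, 0.6, 1.5]
gripper_width: 0.0001
finger_force: 0.7
```

>>> {"api": "step_arm", "payload": {
  "commands": [
    {"angular": [0,0,0],"slide": [0,0,0.0005],"jaw": 255},
    {"angular": [0,0,0],"slide": [0,0,0],"jaw": 255}
  ]
}}

```text
clock: 5.85
eef_pos: [0.5428, 0.0564, 0.0978]
ee_rot: [0.0, -0.019, 1.0, 0.0]
ft_force: [-1.2, 1.6, 1.8]
gripper_width: 0.0004
finger_force: 0.9
```

>>> {"api": "step_arm", "payload": {
  "commands": [
    {"angular": [0,0,0],"slide": [0,0,0.001],"jaw": 255},
    {"angular": [0,0,0],"slide": [0,0,0],"jaw": 255}
  ]
}}

```text
clock: 6.1
eef_pos: [0.5428, 0.0563, 0.0967]
ee_rot: [0.0, -0.019, 1.0, -0.0]
ft_force: [0.3, 0.9, 2.0]
gripper_width: 0.0
finger_force: 0.6
```

>>> {"api": "step_arm", "payload": {
  "commands": [
    {"angular": [0,0,0],"slide": [0,0,0.0005],"jaw": 255},
    {"angular": [0,0,0],"slide": [0,0,0],"jaw": 255}
  ]
}}

```text
clock: 6.35
eef_pos: [0.5428, 0.0563, 0.0963]
ee_rot: [0.0, -0.019, 1.0, -0.0]
ft_force: [0.1, 0.6, 1.3]
gripper_width: -0.0004
finger_force: 0.7
```

>>> {"api": "step_arm", "payload": {
  "commands": [
    {"angular": [0,0,0],"slide": [0,0,0.002],"jaw": 255},
    {"angular": [0,0,0],"slide": [0,0,0],"jaw": 255}
  ]
}}

```text
clock: 6.6
eef_pos: [0.5428, 0.0563, 0.0941]
ee_rot: [-0.0, -0.019, 1.0, -0.0]
ft_force: [0.9, 0.3, 1.3]
gripper_width: -0.0002
finger_force: 0.4
```

>>> {"api": "step_arm", "payload": {
  "commands": [
    {"angular": [0,0,0],"slide": [0,0,0.002],"jaw": 255},
    {"angular": [0,0,0],"slide": [0,0,0],"jaw": 255}
  ]
}}

```text
clock: 6.85
eef_pos: [0.5427, 0.0563, 0.0921]
ee_rot: [-0.0, -0.019, 1.0, -0.0]
ft_force: [-0.1, 0.3, 1.0]
gripper_width: -0.0
finger_force: 0.3
```

Flap 2 rocks. I'll push it toward its stop, watching the force.

>>> {"api": "step_arm", "payload": {
  "commands": [
    {"angular": [0,0,0],"slide": [0,0,0.0025],"jaw": 255},
    {"angular": [0,0,0],"slide": [0,0,0.0025],"jaw": 255},
    {"angular": [0,0,0],"slide": [0,0,0.0025],"jaw": 255},
    {"angular": [0,0,0],"slide": [0,0,0.0025],"jaw": 255},
    {"angular": [0,0,0],"slide": [0,0,0.0025],"jaw": 255},
    {"angular": [0,0,0],"slide": [0,0,0],"jaw": 255}
  ]
}}

```text
clock: 7.6
eef_pos: [0.5425, 0.0564, 0.0793]
ee_rot: [-0.0, -0.019, 1.0, -0.0]
ft_force: [0.3, -0.2, 0.7]
gripper_width: -0.0002
finger_force: 0.0
```

>>> {"api": "step_arm", "payload": {
  "commands": [
    {"angular": [0,0,0],"slide": [0,0,0.0015],"jaw": 255},
    {"angular": [0,0,0],"slide": [0,0,0.0015],"jaw": 255},
    {"angular": [0,0,0],"slide": [0,0,0.001],"jaw": 255},
    {"angular": [0,0,0],"slide": [0,0,0],"jaw": 255}
  ]
}}

```text
clock: 8.1
eef_pos: [0.5427, 0.0564, 0.0756]
ee_rot: [-0.0, -0.019, 1.0, -0.0]
ft_force: [0.3, 0.3, 1.1]
gripper_width: 0.0002
finger_force: 0.1
```

>>> {"api": "step_arm", "payload": {
  "commands": [
    {"angular": [0,0,0],"slide": [0,0,0.001],"jaw": 255},
    {"angular": [0,0,0],"slide": [0,0,0.001],"jaw": 255},
    {"angular": [0,0,0],"slide": [0,0,0],"jaw": 255}
  ]
}}

```text
clock: 8.48
eef_pos: [0.5427, 0.0564, 0.0736]
ee_rot: [-0.0, -0.019, 1.0, -0.0]
ft_force: [0.1, 0.0, 0.2]
gripper_width: 0.0001
finger_force: 0.0
```

>>> {"api": "step_arm", "payload": {
  "commands": [
    {"angular": [0,0,0],"slide": [0,0,0.001],"jaw": 255},
    {"angular": [0,0,0],"slide": [0,0,0.001],"jaw": 255},
    {"angular": [0,0,0],"slide": [0,0,0.001],"jaw": 255}
  ]
}}

```text
clock: 8.85
eef_pos: [0.5428, 0.0564, 0.0707]
ee_rot: [0.0, -0.019, 1.0, -0.0]
ft_force: [-0.2, 0.4, 2.3]
gripper_width: 0.0001
finger_force: 0.9
```

>>> {"api": "step_arm", "payload": {
  "commands": [
    {"angular": [0,0,0],"slide": [0,0,0.001],"jaw": 255},
    {"angular": [0,0,0],"slide": [0,0,0.001],"jaw": 255}
  ]
}}

```text
clock: 9.1
eef_pos: [0.5427, 0.0564, 0.0687]
ee_rot: [-0.0, -0.019, 1.0, 0.0]
ft_force: [0.1, -0.2, 1.5]
gripper_width: 0.0002
finger_force: 0.8
```

>>> {"api": "step_arm", "payload": {
  "commands": [
    {"angular": [0,0,0],"slide": [0,0,0.001],"jaw": 255},
    {"angular": [0,0,0],"slide": [0,0,0.001],"jaw": 255}
  ]
}}

```text
clock: 9.35
eef_pos: [0.5428, 0.0564, 0.0668]
ee_rot: [0.0, -0.019, 1.0, 0.0]
ft_force: [-1.7, -1.0, 8.4]
gripper_width: -0.0003
finger_force: 3.3
```

```bash
python3 - <<'E'
from rig import optics
import cv2
i=optics.get_image("side")[:,:,::-1][120:310,210:470]
cv2.imwrite("pics/side1.png",cv2.resize(i,None,fx=3,fy=3,interpolation=2))
E
```

```text
(no output)
```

View pics/side1.png

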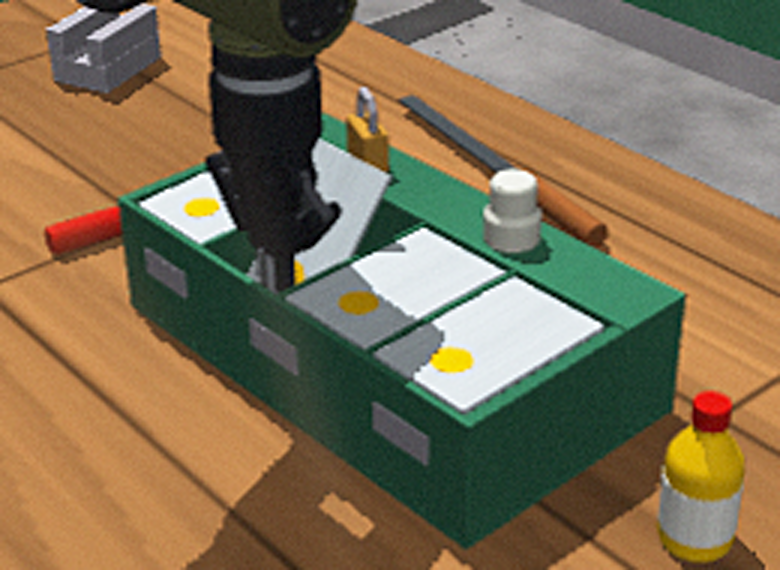

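The flap is tilted steeply with the fingertip on it, the far half is raised near crop (360,190), and the padlock and socket are untouched. The force is now rising, so this should be the stop. I'll confirm it.

>>> {"api": "step_arm", "payload": {
  "commands": [
    {"angular": [0,0,0],"slide": [0,0,0.0005],"jaw": 255},
    {"angular": [0,0,0],"slide": [0,0,0],"jaw": 255}
  ]
}}

```text
clock: 9.65
eef_pos: [0.5429, 0.0564, 0.0668]
ee_rot: [0.0, -0.019, 1.0, -0.0]
ft_force: [-3.6, 0.1, 8.6]
gripper_width: -0.0002
finger_force: 4.0
```

>>> {"api": "step_arm", "payload": {
  "commands": [
    {"angular": [0,0,0],"slide": [0,0,0.0005],"jaw": 255},
    {"angular": [0,0,0],"slide": [0,0,0],"jaw": 255}
  ]
}}

```text
clock: 9.9
eef_pos: [0.5429, 0.0564, 0.0667]
ee_rot: [0.0, -0.019, 1.0, -0.0]
ft_force: [-6.3, 0.5, 12.5]
gripper_width: -0.0001
finger_force: 6.3
```

It has hit a hard stop: z stays constant while the force rises. Withdrawing.

>>> {"api": "step_arm", "payload": {
  "commands": [
    {"angular": [0,0,0],"slide": [0,0,-0.005],"jaw": 255},
    {"angular": [0,0,0],"slide": [0,0,-0.01],"jaw": 255},
    {"angular": [0,0,0],"slide": [0,0,-0.02],"jaw": 255},
    {"angular": [0,0,0],"slide": [0,0,-0.03],"jaw": 255},
    {"angular": [0,0,0],"slide": [0,0,-0.03],"jaw": 255},
    {"angular": [0,0,0],"slide": [0,0,-0.03],"jaw": 255},
    {"angular": [0,0,0],"slide": [0.04,0,-0.02],"jaw": 255},
    {"angular": [0,0,0],"slide": [0.04,0,0],"jaw": 255},
    {"angular": [0,0,0],"slide": [0.04,0,0],"jaw": 255},
    {"angular": [0,0,0],"slide": [0,0,0],"jaw": 255},
    {"angular": [0,0,0],"slide": [0,0,0],"jaw": 255}
  ]
}}

```text
clock: 11.28
eef_pos: [0.4234, 0.0518, 0.2113]
ee_rot: [0.001, -0.019, 1.0, 0.0]
ft_force: [0.5, -0.1, 0.5]
gripper_width: 0.0
finger_force: 0.0
```

```bash
python3 - <<'E'
from h import *
i=optics.get_image("side"); t=optics.get_image("top")
cv2.imwrite("pics/side2.png",cv2.resize(i[:,:,::-1][120:310,210:470],None,fx=3,fy=3,interpolation=2))
cv2.imwrite("pics/top2.png",t[:,:,::-1])
for n,im in(("top",t),("side",i)):
    for c,a in spots(n,im): print(n,c.round(1),a,plane(n,c,.1).round(4))
ps=[min(spots("top",t),key=lambda s:abs(s[0][0]-316)),]
# intersect the flap-2 top ray with the plane y of chest: height of spot circle about pivot
o,d=ray("top",ps[0][0])
R=np.array([.9993,.0367]); piv=np.array([.5426,.0557])+.035*R
for th in np.arange(0.7,1.0,.05):
    x=-.035*np.cos(th)+.0025*np.sin(th); z=.0975-.035*np.sin(th)+.0025*np.cos(th)
    p=o+d*(z-o[2])/d[2]; print(round(th,2), round((p[:2]-piv)@R-x,4))
E
```

```text
top [462.3 188.8] 155 [ 0.6232 -0.2461  0.1   ]
top [403.8 223.4] 126 [ 0.549  -0.1237  0.1   ]
top [272.  225.3] 126 [0.539  0.1458 0.1   ]
top [359.9 223.9] 129 [ 0.5459 -0.0337  0.1   ]
side [276.9 188.6] 53 [0.5386 0.1434 0.1   ]
side [306.  211.4] 64 [0.5311 0.0241 0.1   ]
side [329.  220.5] 71 [ 0.5458 -0.0341  0.1   ]
side [360.2 239.6] 90 [ 0.5495 -0.1236  0.1   ]
side [444.9 274.2] 502 [ 0.5919 -0.2934  0.1   ]
side [443.1 303.6] 78 [ 0.5332 -0.3373  0.1   ]
0.7 -0.0084
0.75 -0.0096
0.8 -0.0108
0.85 -0.0121
0.9 -0.0135
0.95 -0.0149
1.0 -0.0164
```

View pics/side2.png

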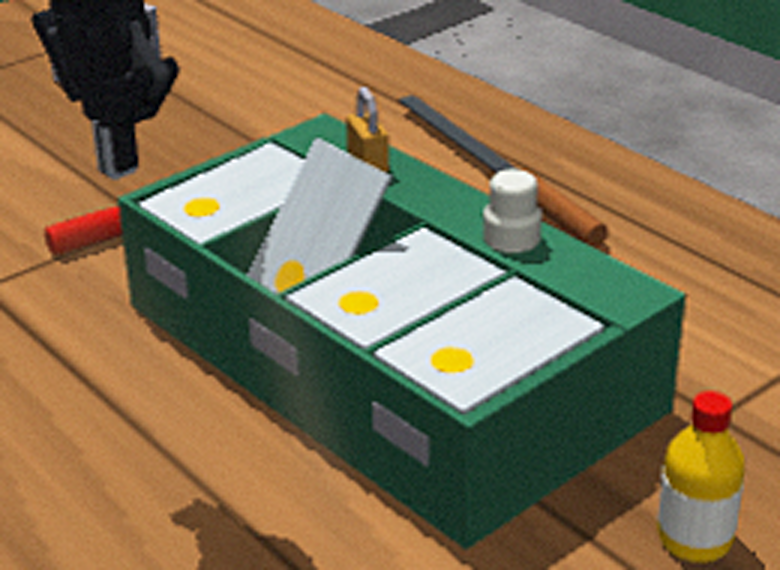

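The side view shows flap 2 standing open, the hand clear, and all loose items in place. In the top view the hand hides the flap 2 spot, so I'll check the tilt from the raised far corners at crop (315,139) and (390,178).

```bash
python3 - <<'E'
from h import *
m=optics.camera_model("side")
X=np.array([.9993,.0367,0]);Y=np.array([-.0367,.9993,0]);Z=np.array([0,0,1.])
piv=np.array([.5426,.0557,.0975])+.035*X
print("meas",[(210+x/3,120+y/3) for x,y in((315,139),(390,178))])
for th in(.7,.8,.9,1.):
    P=[piv+(.066*np.cos(th)-.0025*np.sin(th))*X+(.066*np.sin(th)+.0025*np.cos(th))*Z+s*.041*Y for s in(1,-1)]
    print(th,cv2.projectPoints(np.array(P),cv2.Rodrigues(m["view"][:3,:3])[0],m["view"][:3,3],m["camera_matrix"],m["distortion"])[0][:,0].round(1).tolist())
E
```

```text
meas [(315.0, 166.33333333333334), (340.0, 179.33333333333334)]
0.7 [[318.0, 167.2], [342.8, 180.1]]
0.8 [[316.4, 166.0], [341.1, 178.9]]
0.9 [[314.6, 165.1], [339.4, 178.0]]
1.0 [[312.6, 164.4], [337.4, 177.4]]
```

```bash
python3 -c "
from rig import bot
print(bot.finish_job())"
```

```text
the job is handed in; nothing more can be done
None
```

Flap 2 was the free one: it is pushed down to its stop (tilt about 0.9 rad by camera) and left open with the hand clear, after flap 3 stayed firm at 10 N; flaps 0 and 1 were not pressed, the loose items stayed put, and the job is handed in.

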